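# Turn the circuit board over in its soldering frame

## Robot

A 6-joint arm with a two-finger parallel gripper is mounted at the origin on a cart in front of the work surface, level with it; the furniture and walls round the work are solid. World frame = base frame: x ahead of the robot, y to its left, z up, the work surface at z = 0. Lengths are in m, angles in rad, forces in N, time in s.
With the tool pointing down it reaches from about 0.25 to 0.775 m from the base axis. Payload 4 kg.
Tool frame: the origin (TCP) lies at the very end of the fingers, on their centre line; the grasp point (between the pads) lies 19 mm behind it; z points along the fingers, y is the line along which they close (so a half turn about z gives the same grasp; the last joint's range is limited). The gripper opens to 85 mm and grips with 20 to 120 N. Pads are 22 mm wide; open, the fingers measure 114 mm over their backs; the gripper's body (76 mm by 85 mm) begins 54 mm behind the grasp point. The pads swing forward as they close: fully open they stand 13 mm farther back than shut.
Start: joints at [1.163, 0.087, 1.371, -0, 1.684, -0.103], TCP at [0.165, 0.525, 0.199] pointing down, gripper open.
Joint ranges: [-3.1, 3.1], [-0.76, 2.03], [0.27, 2.55], [-1.08, 4.22], [0.17, 2.65], [-2.57, 2.57]. Speed limits (rad/s): [2.79, 2.79, 3.14, 3.14, 3.14, 3.14].

## Interface

Orientations are given as a unit quaternion [w, x, y, z].
In Python, from workcell import bot gives the robot as it stands. The module is installed in compiled form; this text tells all that it offers.
- The arm moves only by the shell command python3 -m crank 'ROWS' [FORCE]. ROWS is JSON, a list that holds one entry, the list of rows, each a list of 7 numbers: the shift along the world's x, y, z in m, then the turn, a rotation vector about the world's x, y, z in degrees, then the opening in per cent of the stroke, from 0 (shut) to 100 (fully open). A call has 1 to 20 rows; each row shifts and turns the commanded pose from where the row before left it; what a row does not reach is not made up. A row lasts 1/8 s, in which the tool goes at most 62.5 mm and 10.7 degrees, less where a joint would pass 70% of its speed; a pose out of reach is approached as far as the arm can. A call is refused whole if a number of a shift passes 0.0625 or a number of a turn 10.7, either way. A call with a gripper value outside its range is refused whole. The fingers move at their own pace and stop on an object; FORCE is the grip in N (left out, the last holds). Time passes only in rows, so rows that do not move let the fingers close. It gives the time, the measured TCP pose, the force, the opening and the grip force at its end, in the units of the state.
- bot.read_state(): the state, without advancing time (a new reading comes with each control period).
- bot.camera(name): name is "side" or "top" or "wrist"; returns a dict with "pixels" (420x560x3 uint8, red, green, blue), "intrinsics" (3x3 intrinsics, pixels), "R" (3x3) and "t" (3): a world point X has camera coordinates R X + t; the wrist camera has in their place "mount" (4x4, takes a point from camera to tool coordinates, whose origin is the TCP and whose axes are the flange's). Camera axes: x right, y down, z forward; pixel columns grow to the right and rows downward; lengths in m; the calibration is good to about 2 mm. A picture is of the moment at which its call begins: read the wrist's pose just before it. There is no depth.
- bot.sign_off(): hands the job in; it is judged then, once.
The state is a dict: "clock": time; "q": joint angles; "joint_velocities": joint speeds; "joint_torque": joint torques, N m; "eef_pos": TCP position; "tcp_rot": TCP orientation; "wrist_force": force on the tool from outside, world axes, zero at the start; "wrist_torque": the same for the moment, N m; "opening": finger opening in m; "grasp_force": force on a finger pad.
Only numpy, scipy, OpenCV 4.12 (cv2) and the standard library are available. Lean on these libraries where they do the work, as an engineer would, in place of code of your own. Each camera call takes 0.05 s, during which the arm holds its last target. There are 200 camera calls.

## Task

The green circuit board lies in the grey soldering frame with its components up. Turn it over and lay it back in the same frame with the components down and the solder side up, flat on both end ledges between the corner cheeks (either way round). You may stand it on end in the slots of the blue card guide to change your grip; do not drop it or let it topple over, and leave the meter, the side cutters and the other things on the bench where they are.

Things in the scene. Friction and masses are not known exactly. Their poses are not given: they have to be found in the camera images.
- board: green circuit board, plate 62 (x) by 110 (y) by 5 mm thick, 0.12 kg; origin at the centre of the plate, half way through it; +z out of the component face. Parts stand up to 14 mm above that face (pins 16), within 23 mm of the centre in x, 42 mm in y; the solder face is flat. Grasp across the 62 mm width by the bare long edges
- frame: grey soldering frame fixed to the bench, base 86 (x) by 150 (y) by 8 mm; origin at the centre of its underside, z up. Two end blocks, 74 mm in x, reach from 47 to 67 mm from the centre in +y and -y; their tops, 55 mm above the bench, are the ledges for the board's short ends. Between the blocks it is open down to the base plate, so the board's long edges are free for 90 mm
- frame_nest (a point): where the board's centre belongs, 57.5 mm above the bench; frame axes, board length along y. Black end stops (faces 57 mm away in y) and corner cheeks (faces 33 mm away in x, 45 to 59 mm in y) leave the board 2 mm on each side; both stand 12 mm above the ledges and flare outward from 5 mm up
- card_guide: blue card guide fixed to the bench, base 100 (x) by 80 (y) by 12 mm; origin at the centre of its underside, z up. At +x and -x a cheek (27 to 44 mm from the centre in x, within 15 mm in y) has an upright slot with white jaws; the slots face each other, and take the long edges of a board standing on its short end. Between the cheeks it is open for 53 mm
- guide_seat (a point): centre of a board that stands in the card guide, 67 mm above the bench: its width along guide x, its thickness along guide y. Slots 7.5 mm wide in y, slot bottoms 33 mm away in x; the end stands on the base's top, 12 mm above the bench; slots are straight up to 32 mm and flare out to 42 mm, the guide's highest point. The board may lean in it by up to 7 degrees
- multimeter: red hand multimeter lying on the bench, 152 x 77 x 46 mm, to be left alone; origin at the centre of its underside
- side_cutter: blue-handled side cutters lying on the bench, 68 x 141 x 16 mm, to be left alone; origin at the centre of the underside
- flux_tin: small round yellow tin, 48 mm across, 21 mm high, to be left alone; origin at the centre of its underside
- block_battery: small black upright block battery, 18 x 27 x 48 mm, to be left alone; origin at the centre of its underside
- screwdriver_1: yellow-handled screwdriver lying on the bench, 24 x 173 x 24 mm, to be left alone; origin at the centre of its underside

How it is judged:
At the end, for the whole second after the job is handed in: The board lies at rest in the frame with its component face down (within 0.06 rad of flat), plate centre 55.5 to 59.5 mm above the bench, within 4 mm of the frame's centre in the frame's x and y, its length within 0.1 rad of the frame's (either way round) (angle between board's own z axis and vertical above 3.08 rad and z of board in the frame of frame between 0.0555 and 0.0595 m and x of board in the frame of frame between -0.004 and 0.004 m and y of board in the frame of frame between -0.004 and 0.004 m and angle between the y axis of board and the y axis of frame, either way round below 0.1 rad and linear speed of board below 0.02 m/s); the robot touches nothing.
It fails at once if the board is dropped or topples (faster than 0.5 m/s while the fingers do not hold it) (contact force between the fingers and board below 0.3 N and linear speed of board above 0.5 m/s).
It fails at once if the meter, the cutters, the tin, the battery or the screwdriver is moved by more than 30 mm (distance of any of multimeter, side_cutter, flux_tin, block_battery, screwdriver_1 from where it was at the start of the episode above 0.03 m).
It also fails if it takes over 67 s, if anything falls off the work surface, if the arm or the gripper's body presses on something with over 40 N, if the wrist force passes 120 N, or if a joint passes its speed limit or range.

## Working session

There is one attempt and no reset: what is moved stays moved. The work goes in short steps, Python scripts to look and compute and a shell command to move; the robot and the scene stay as the last step left them, time stands still between calls to the robot, and variables do not carry over. Pictures are saved under pics/ and viewed, at most 10 in all, crops included, and the job is handed in when it is done.

```bash
mkdir -p pics; python3 - <<'E'
from workcell import bot
import cv2,pickle
s=bot.read_state(); print(s)
d={}
for n in("top","side"):
    c=bot.camera(n); d[n]=c; cv2.imwrite(f"pics/{n}0.png",c["pixels"][:,:,::-1])
    print(n,c["intrinsics"],c["R"],c["t"])
pickle.dump(d,open("cams.pkl","wb"))
E
```

```text
{'clock': 0.0, 'q': array([ 1.16290192e+00,  8.79456419e-02,  1.37229685e+00, -1.75807187e-05,
        1.68359633e+00, -1.03072521e-01]), 'joint_velocities': array([-0.00037672,  0.00062545, -0.00058195, -0.00167626,  0.00226672,
        0.00130828]), 'joint_torque': array([-1.92535385e-04, -3.51863909e+01, -3.13271391e+01, -1.24218250e-04,
        1.08095503e-02, -1.06857925e-05]), 'eef_pos': array([0.1648309 , 0.5241076 , 0.19782272]), 'tcp_rot': array([-2.75366640e-04,  1.51822439e-01,  9.88407146e-01, -1.08883971e-03]), 'wrist_force': array([0.66450321, 0.41318884, 0.17631732]), 'wrist_torque': array([-0.03759   ,  0.02562198, -0.00144483]), 'grasp_force': 0.0, 'opening': 0.08518403073613848}
top [[476.3280268    0.         283.83716586]
 [  0.         476.3280268  209.92941982]
 [  0.           0.           1.        ]] [[ 0.01222356 -0.99990417 -0.00649857]
 [-0.99608564 -0.01160737 -0.08762803]
 [ 0.0875442   0.00754426 -0.99613207]] [-0.20035423  0.46881999  1.21141154]
side [[443.82259705   0.         287.21496098]
 [  0.         443.82259705 212.40332242]
 [  0.           0.           1.        ]] [[-0.93599087  0.35162813  0.01669605]
 [ 0.21451801  0.6073411  -0.76493059]
 [-0.27911131 -0.71238644 -0.64389629]] [0.50270265 0.04853427 1.00682498]
```

View pics/top0.png

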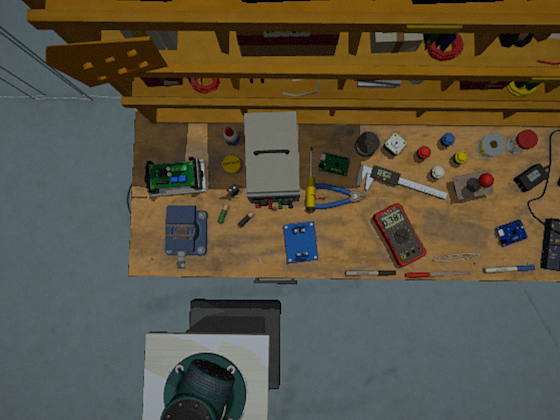

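View pics/side0.png

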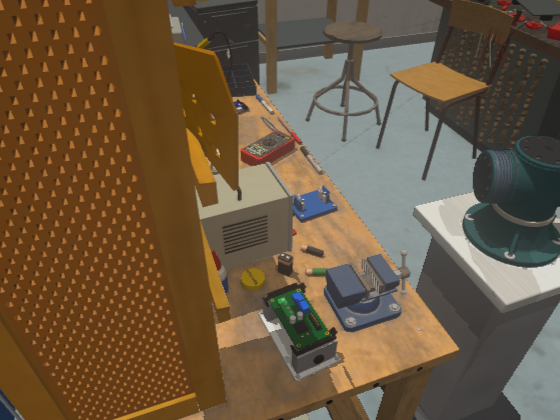

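The top view shows the frame with the board near (175,177) and its length along world y. The card guide is at (300,242), with the vise at (185,230) and the instrument box at (270,155). I'll zoom in to measure.

```bash
cat > h.py <<'E'
import numpy as np,pickle,cv2
C=pickle.load(open("cams.pkl","rb"))
def px(n,u,v,z,c=None):
    c=c or C[n]; d=np.linalg.solve(c["intrinsics"],[u,v,1.]); R=np.array(c["R"]);t=np.array(c["t"])
    o=-R.T@t; r=R.T@d; return o+r*(z-o[2])/r[2]
def proj(n,X,c=None):
    c=c or C[n]; p=c["intrinsics"]@(np.array(c["R"])@np.array(X)+c["t"]); return p[:2]/p[2]
E
python3 - <<'E'
from h import *
t=C["top"]["pixels"][:,:,::-1]; s=C["side"]["pixels"][:,:,::-1]
f=lambda im,x,y,w,h,k:cv2.resize(im[y:y+h,x:x+w],None,fx=k,fy=k,interpolation=cv2.INTER_CUBIC)
a=f(t,135,145,80,60,5); b=f(t,270,210,60,60,5); c=f(s,250,270,100,75,4); d=f(s,280,175,75,75,4)
b=b
o=np.zeros((600,800,3),np.uint8); o[:300,:400]=a;o[:300,400:700]=b;o[300:,:400]=c;o[300:,400:700]=d
cv2.imwrite("pics/zoom.png",o)
print(px("top",175,177,.057),px("top",300,242,.012))
E
```

```text
[0.54821375 0.08091394 0.057     ] [ 0.38911734 -0.23749386  0.012     ]
```

View pics/zoom.png

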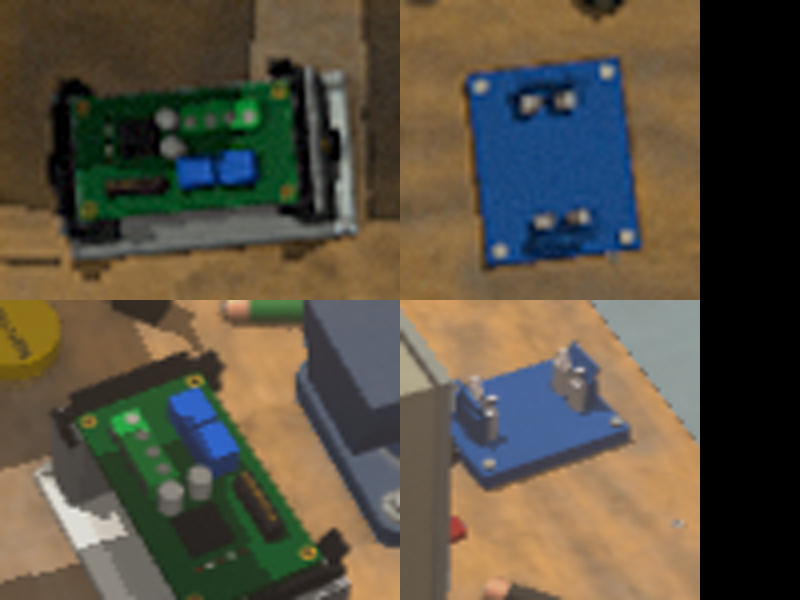

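The zoom shows the board's corners at about (68,93), (292,82), (298,207) and (75,220) in the top-left panel. The guide's base corners are at (470,73), (618,60), (638,248) and (487,265), with the slots facing along world x.

```bash
python3 - <<'E'
from h import *
def run(name,pts,ox,oy,z,zx=0):
    P=np.array([px("top",ox+(x-zx+.5)/5-.5,oy+(y+.5)/5-.5,z) for x,y in pts])[:,:2]
    print(name,P.mean(0).round(4)); e=[P[(i+1)%4]-P[i] for i in range(4)]
    print([round(np.linalg.norm(v),4) for v in e],[round(np.degrees(np.arctan2(v[1],v[0])),1) for v in e])
run("board",[(68,93),(292,82),(298,207),(75,220)],135,145,.060)
run("guide",[(470,73),(618,60),(638,248),(487,265)],270,210,.012,400)
# cheek whites: 
run("jaws z.042",[(528,103),(565,99),(578,216),(543,221)],270,210,.042,400)
E
```

```text
board [0.5536 0.0899]
[np.float64(0.1134), np.float64(0.0638), np.float64(0.1124), np.float64(0.0649)] [np.float64(-86.5), np.float64(-175.6), np.float64(94.0), np.float64(5.2)]
guide [ 0.3896 -0.2381]
[np.float64(0.0771), np.float64(0.0976), np.float64(0.0783), np.float64(0.0995)] [np.float64(-84.3), np.float64(-173.5), np.float64(97.1), np.float64(5.8)]
jaws z.042 [ 0.3897 -0.2374]
[np.float64(0.0188), np.float64(0.0593), np.float64(0.0178), np.float64(0.0599)] [np.float64(-83.1), np.float64(-173.2), np.float64(98.8), np.float64(7.8)]
```

Measured: board centre (0.554, 0.090), yaw about 4°; guide centre (0.389, -0.238), yaw about 6°. Edge lengths match the given sizes. I'll move above the board and look from close by.

```bash
python3 -m crank '[[[0.035,-0.04,0.01,0,0,-8.5,100],[0.035,-0.04,0.01,0,0,-8.5,100],[0.035,-0.04,0.01,0,0,-8.5,100],[0.035,-0.04,0.01,0,0,-8.5,100],[0.035,-0.04,0.01,0,0,-8.5,100],[0.035,-0.04,0,0,0,-8.5,100],[0.035,-0.04,0,0,0,-8.5,100],[0.035,-0.04,0,0,0,-9,100],[0.035,-0.04,0,0,0,0,100],[0.035,-0.04,0,0,0,0,100],[0.035,-0.034,0,0,0,0,100],[0,0,0,10,0,0,100],[0,0,0,10,0,0,100],[0,0,0,0,0,0,100]]]' 60
python3 - <<'E'
from workcell import bot
import pickle,cv2
s=bot.read_state(); print(s["q"].round(3),s["eef_pos"],s["tcp_rot"])
c=bot.camera("wrist"); pickle.dump((s,c),open("w1.pkl","wb")); cv2.imwrite("pics/w1.png",c["pixels"][:,:,::-1]); print(c["mount"],c["intrinsics"])
E
```

```text
clock: 1.85
eef_pos: [0.5498, 0.0874, 0.2467]
tcp_rot: [-0.12, 0.674, 0.718, 0.126]
wrist_force: [0.1, 1.0, 0.5]
opening: 0.0852
grasp_force: 0.0
[-0.166  0.087  1.319  0.352  1.784 -0.163] [0.54980645 0.08744771 0.24669498] [-0.11958629  0.67387893  0.71815515  0.12585502]
[[ 2.96243696e-04 -9.51137707e-01 -3.08766862e-01  7.99305937e-02]
 [ 9.99999932e-01  3.49103259e-04 -1.15950257e-04 -1.12784248e-04]
 [ 2.18076180e-04 -3.08766807e-01  9.51137746e-01 -1.74373623e-01]
 [ 0.00000000e+00  0.00000000e+00  0.00000000e+00  1.00000000e+00]] [[334.28469544   0.         278.66099782]
 [  0.         334.28469544 207.93219484]
 [  0.           0.           1.        ]]
```

View pics/w1.png

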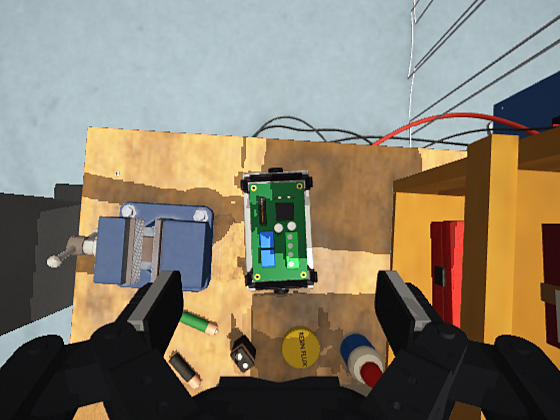

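The wrist view shows the board at columns 247–310, rows 181–285, with the cheeks around it, and the tin (300,350) and battery (243,353) in front. Turning about +x drives q4 positive, which is its long range. So the plan is:
- Pick at a tilt of -30°.
- Stand the board in the guide at +60°.
- Regrip at -45°.
- Lay it in the frame at +45°.

```bash
cat >> h.py <<'E'
from scipy.spatial.transform import Rotation as Ro
def wcam(s,c):
    w,x,y,z=s["tcp_rot"]; T=np.eye(4);T[:3,:3]=Ro.from_quat([x,y,z,w]).as_matrix();T[:3,3]=s["eef_pos"]
    M=np.linalg.inv(T@np.array(c["mount"])); return dict(intrinsics=c["intrinsics"],R=M[:3,:3],t=M[:3,3])
def rect(mask,cam,z):
    cs,_=cv2.findContours(mask,cv2.RETR_EXTERNAL,cv2.CHAIN_APPROX_NONE); k=max(cs,key=cv2.contourArea)[:,0]
    P=np.array([px(0,u,v,z,cam)[:2] for u,v in k],np.float32); return cv2.minAreaRect(P)
E
python3 - <<'E'
from h import *
s,c=pickle.load(open("w1.pkl","rb")); cam=wcam(s,c)
im=c["pixels"].astype(int); m=((im[...,1]>im[...,0]+25)&(im[...,1]>im[...,2]+15)).astype(np.uint8)
m[:150]=0;m[310:]=0;m[:,:230]=0;m[:,330:]=0
m=cv2.morphologyEx(m,cv2.MORPH_CLOSE,np.ones((9,9)))
print("board",rect(m,cam,.060))
im=C["top"]["pixels"].astype(int); m=((im[...,1]>im[...,0]+20)&(im[...,1]>im[...,2]+10)).astype(np.uint8); m[:150]=0;m[200:]=0;m[:,:140]=0;m[:,210:]=0
m=cv2.morphologyEx(m,cv2.MORPH_CLOSE,np.ones((9,9)))
print("top",rect(m,C["top"],.060))
P=[px(0,u,v,.060,cam)[:2] for u,v in[(253,187),(301,187),(305,275),(257,276)]]
print(np.mean(P,0),P)
print("tool y",Ro.from_quat(np.roll(s["tcp_rot"],-1)).as_matrix()[:,1])
print("vise front",px(0,213,290,.02,cam),"box",[px("top",247,198,h) for h in(.08,.12)])
E
```

```text
board ((0.5524491667747498, 0.09014686942100525), (0.06179645657539368, 0.11031026393175125), 5.954174041748047)
top ((0.5539647340774536, 0.08929470181465149), (0.06308414787054062, 0.11154252290725708), 5.888066291809082)
[0.55356867 0.09022577] [array([0.52114842, 0.1381493 ]), array([0.57545745, 0.14154228]), array([0.58572942, 0.04270636]), array([0.5319394 , 0.03850515])]
tool y [0.99800032 0.0600954  0.01959351]
vise front [0.47740723 0.01143915 0.02      ] box [array([ 0.49436007, -0.10403254,  0.08      ]), array([ 0.48986877, -0.10746158,  0.12      ])]
```

```bash
cat > st.py <<'E'
from h import *
from workcell import bot
s=bot.read_state(); R=Ro.from_quat(np.roll(s["tcp_rot"],-1)).as_matrix()
print("t",round(s["clock"],2),"pos",s["eef_pos"].round(4),"y",R[:,1].round(3),"z",R[:,2].round(3),"q",s["q"].round(2),"F",s["wrist_force"].round(1),"open",round(s["opening"],4),"grip",round(s["grasp_force"],1))
E
python3 -m crank '[[[0,0.009,-0.02,-10,0,0,100],[0,0.009,-0.02,-10,0,0,100],[0,0.009,-0.025,0,0,2.5,100],[0,0.009,-0.025,-9.95,-1.05,0,100],[0,0.009,-0.025,-9.95,-1.05,0,100],[0,0,-0.025,-9.95,-1.05,0,100],[0,0,0,0,0,0,100],[0,0,0,0,0,0,100],[0,0,0,0,0,0,100]]]' >/dev/null; python3 st.py
```

```text
t 3.02 pos [0.5515 0.1353 0.112 ] y [0.994 0.111 0.001] z [ 0.056 -0.495 -0.867] q [ 0.44  0.29  1.4  -0.49  1.62  0.35] F [ 1.2  0.1 -0. ] open 0.0853 grip 0.0
```

```bash
python3 -m crank '[[[0.0003,-0.0106,-0.0188,0,0,0,100],[0.0003,-0.0106,-0.0188,0,0,0,100],[0.0003,-0.0106,-0.0188,0,0,0,100],[0.0002,-0.0105,-0.0189,0,0,0,100],[0,0,0,0,0,0,100],[0,0,0,0,0,0,100],[0,0,0,0,0,0,100]]]' >/dev/null; python3 st.py
python3 - <<'E'
from workcell import bot
import cv2,numpy as np
c=bot.camera("wrist")["pixels"][:,:,::-1]; d=bot.camera("side")["pixels"][250:390,220:420,::-1]
o=np.zeros((420,780,3),np.uint8); o[:,:480]=cv2.resize(c,(480,360)).repeat(1,0)[:0].shape and 0 or 0
o[:360,:480]=cv2.resize(c,(480,360)); o[:210,480:]=cv2.resize(d,(300,210)); cv2.imwrite("pics/g1.png",o)
E
```

```text
t 3.9 pos [0.5523 0.0938 0.0355] y [ 0.994  0.112 -0.001] z [ 0.055 -0.496 -0.866] q [ 0.38  0.32  1.53 -0.51  1.46  0.36] F [ 0.5 -0.4  0.3] open 0.0857 grip 0.0
```

View pics/g1.png

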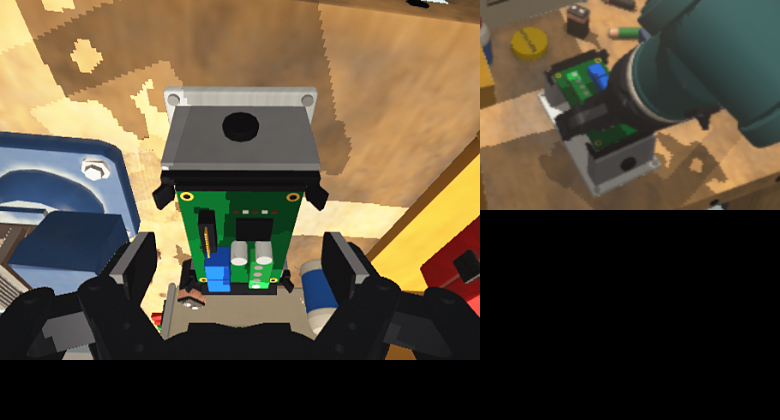

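The wrist view shows the board's long edges (columns 178–300) centred between the open pads (130–345). Nothing touches, so I'll close and lift.

```bash
python3 -m crank '[[[0,0,0,0,0,0,50],[0,0,0,0,0,0,50],[0,0,0,0,0,0,50],[0,0,0,0,0,0,50],[0,0,0,0,0,0,50],[0,0,0,0,0,0,50]]]' 70 >/dev/null; python3 st.py
```

```text
t 4.75 pos [0.5519 0.0936 0.0343] y [ 0.994  0.113 -0.003] z [ 0.054 -0.497 -0.866] q [ 0.38  0.32  1.53 -0.51  1.46  0.36] F [1.6 1.6 3. ] open 0.0424 grip 1.6
```

```bash
python3 - <<'E'
from workcell import bot
import cv2,numpy as np
c=bot.camera("wrist")["pixels"][:,:,::-1]
cv2.imwrite("pics/g2.png",cv2.resize(c[120:420,100:500],(800,600)))
E
```

```text
(no output)
```

View pics/g2.png

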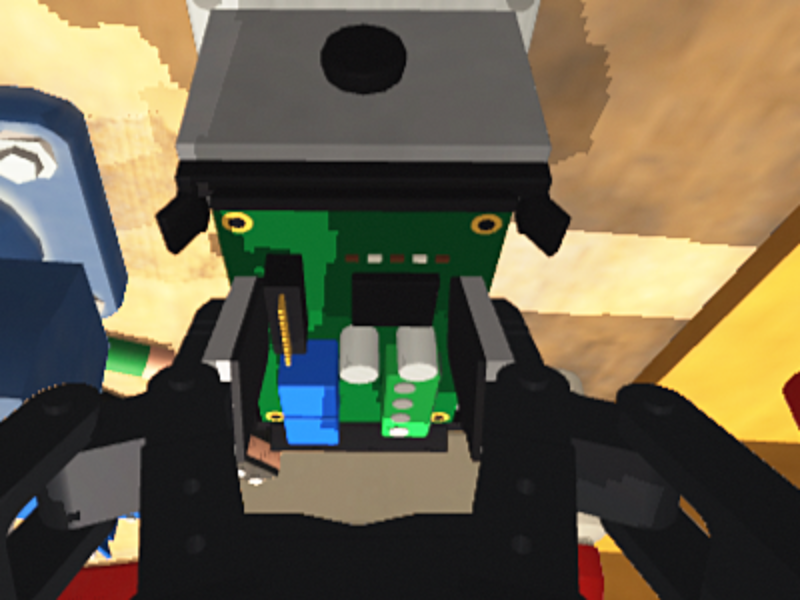

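```bash
python3 - <<'E'
from h import *
from workcell import bot
s=bot.read_state(); c=bot.camera("wrist"); cam=wcam(s,c); w=s["tcp_rot"]; R=Ro.from_quat(np.roll(w,-1)).as_matrix()
f=lambda X:((proj(0,X,cam)-[100,120])*2).round(0)
print("tool x",R[:,0].round(3))
for z in(0,-.01,-.019,-.03,-.04): print(z,[f(s["eef_pos"]+R@[a,b,z]) for a in(-.011,.011) for b in(-.0212,.0212)])
y=np.radians(6);B=lambda a,b,z:np.array([.553+a*np.cos(y)-b*np.sin(y),.09+a*np.sin(y)+b*np.cos(y),z])
for b in(-.055,.0,.015,.055): print("board",b,[f(B(a,b,.06)) for a in(-.031,.031)])
E
```

```text
tool x [-0.099  0.86  -0.5  ]
0 [array([285., 287.]), array([430., 287.]), array([282., 217.]), array([433., 217.])]
-0.01 [array([281., 304.]), array([434., 304.]), array([278., 231.]), array([437., 231.])]
-0.019 [array([277., 321.]), array([438., 321.]), array([274., 244.]), array([441., 244.])]
-0.03 [array([272., 344.]), array([443., 344.]), array([269., 263.]), array([446., 263.])]
-0.04 [array([267., 367.]), array([448., 367.]), array([263., 282.]), array([452., 282.])]
board -0.055 [array([262., 422.]), array([453., 423.])]
board 0.0 [array([242., 340.]), array([477., 341.])]
board 0.015 [array([235., 310.]), array([485., 312.])]
board 0.055 [array([210., 208.]), array([515., 210.])]
```

The projection of the board fits the picture. The pads' tip edges, at (257,278) and (455,278), fit a point about 40 mm behind the reported TCP. The fingers therefore closed just above the board. I'll open, go about 22 mm deeper and close again.

```bash
python3 -m crank '[[[0,0,0,0,0,0,100],[0,0,0,0,0,0,100],[0,0,0,0,0,0,100],[0,0,0,0,0,0,100],[0,0,0,0,0,0,100],[0.0003,-0.0028,-0.0048,0,0,0,100],[0.0003,-0.0028,-0.0048,0,0,0,100],[0.0003,-0.0028,-0.0048,0,0,0,100],[0.0003,-0.0028,-0.0048,0,0,0,100],[0,0,0,0,0,0,100],[0,0,0,0,0,0,100]]]' >/dev/null; python3 st.py
python3 -m crank '[[[0,0,0,0,0,0,60],[0,0,0,0,0,0,60],[0,0,0,0,0,0,60],[0,0,0,0,0,0,60],[0,0,0,0,0,0,60]]]' 70 >/dev/null; python3 st.py
```

```text
t 6.22 pos [0.5525 0.0822 0.0146] y [ 0.994  0.113 -0.004] z [ 0.053 -0.497 -0.866] q [ 0.36  0.34  1.55 -0.51  1.42  0.37] F [0.2 0.3 0.2] open 0.0853 grip 0.0
t 6.85 pos [0.5531 0.0827 0.0154] y [ 0.994  0.113 -0.003] z [ 0.054 -0.497 -0.866] q [ 0.36  0.34  1.55 -0.51  1.42  0.37] F [0.4 4.5 5.5] open 0.0599 grip 75.8
```

Held: opening 60 mm, grip 76 N. I'll lift and carry the board towards the guide.

```bash
python3 -m crank '[[[0,0,0.008,0,0,0,60],[0,0,0.012,0,0,0,60],[0,0,0.02,0,0,0,60],[0,0,0.03,0,0,0,60],[0,0,0.03,0,0,0,60],[0,0,0.03,0,0,0,60],[0,0,0.03,0,0,0,60],[0,0,0.03,0,0,0,60],[-0.032,-0.016,0,0,0,0,60],[-0.032,-0.016,0,0,0,0,60],[-0.032,-0.016,0,0,0,0,60],[-0.032,-0.016,0,0,0,0,60],[-0.032,-0.016,0,0,0,0,60],[0,0,0,0,0,0,60],[0,0,0,0,0,0,60]]]' 90 >/dev/null; python3 st.py
python3 -m crank '[[[0,-0.02,0,6.96,0.73,0,60],[0,-0.02,0,6.96,0.73,0,60],[0,-0.02,0,6.96,0.73,0,60],[0,-0.02,0,6.96,0.73,0,60],[0,-0.02,0,6.96,0.73,0,60],[0,-0.02,0,6.96,0.73,0,60],[0,-0.02,0,6.96,0.73,0,60],[0,-0.02,0,6.96,0.73,0,60],[0,-0.02,0,6.96,0.73,0,60],[0,-0.02,0,6.96,0.73,0,60],[0,0,0,6.96,0.73,0,60],[0,0,0,6.96,0.73,0,60],[0,0,0,6.46,0.67,0,60],[0,0,0,0,0,0,60],[0,0,0,0,0,0,60]]]' >/dev/null; python3 st.py
```

```text
t 8.72 pos [0.3928 0.0023 0.2055] y [ 0.994  0.113 -0.002] z [ 0.054 -0.497 -0.866] q [ 0.31 -0.21  1.73 -0.52  1.71  0.15] F [ 0.1  0.  -1.3] open 0.0592 grip 97.1
t 10.6 pos [ 0.3928 -0.1983  0.2046] y [0.994 0.109 0.009] z [-0.09   0.864 -0.495] q [-0.96  0.42  1.32  0.6   2.3  -0.88] F [ 0.5 -0.1 -0.4] open 0.0593 grip 97.1
```

```bash
python3 - <<'E'
from h import *
from workcell import bot
s=bot.read_state(); d={n:bot.camera(n) for n in("top","side","wrist")}; pickle.dump((s,d),open("c1.pkl","wb"))
R=Ro.from_quat(np.roll(s["tcp_rot"],-1)).as_matrix(); print((s["eef_pos"]+R@[-.0148,0,-.04]).round(4))
f=lambda n,x,y,w,h,k:cv2.resize(d[n]["pixels"][y:y+h,x:x+w,::-1],None,fx=k,fy=k,interpolation=cv2.INTER_CUBIC)
o=np.zeros((600,800,3),np.uint8); o[:300,:400]=f("top",260,190,80,60,5);o[:300,400:]=f("side",270,150,80,60,5);o[300:,:400]=f("wrist",0,0,560,420,400/560)
o[300:,400:]=f("side",250,120,160,120,2.5);cv2.imwrite("pics/c1.png",o)
E
```

```text
[ 0.3973 -0.2401  0.2116]
```

View pics/c1.png

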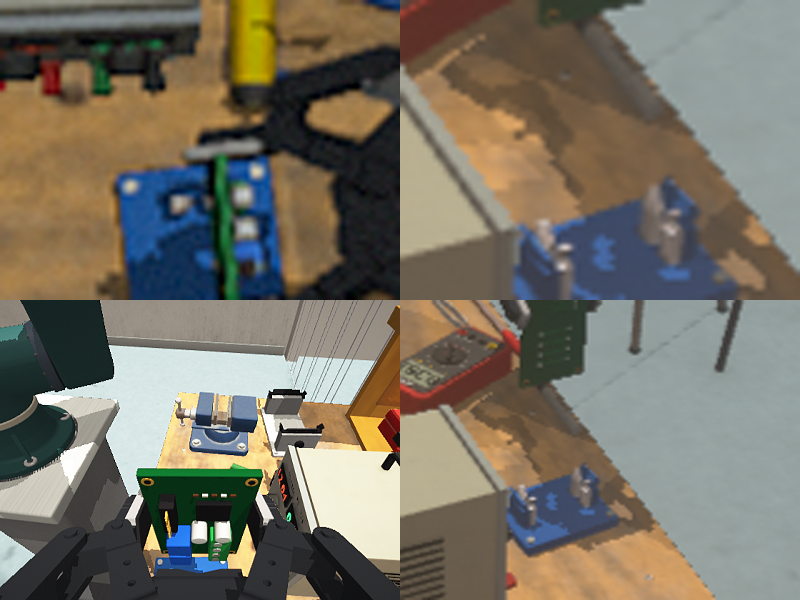

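The views show the board held upright above the guide with its components facing -y. I'll compare its seen corners with the predicted ones.

```bash
python3 - <<'E'
from h import *
s,d=pickle.load(open("c1.pkl","rb")); R=Ro.from_quat(np.roll(s["tcp_rot"],-1)).as_matrix()
cam=wcam(s,d["wrist"]); c0=s["eef_pos"]+R@[-.0148,0,-.04]
# board axes in world: x=tool y, y(up)~ , z comp face -> -w
a=np.radians(30); bx=R[:,1]; 
# at grip tool tilt -30: board y(E1) in tool: x*cos30 - z*sin30 ; normal: -(x sin30 + z cos30)
by=R@[np.cos(a),0,-np.sin(a)]; bn=R@[-np.sin(a),0,-np.cos(a)]
print("by",by.round(3),"bn",bn.round(3))
B=lambda x,y,z:c0+x*bx+y*by+z*bn
for n,c,f in(("wrist",cam,lambda p:p*400/560+[0,300]),("top",d["top"],lambda p:(p-[260,190])*5),("side5",d["side"],lambda p:(p-[270,150])*5+[400,0]),("side2.5",d["side"],lambda p:(p-[250,120])*2.5+[400,300])):
    print(n,[(x,y,f(proj(0,B(x*.031,y*.055,z),c)).round(0).tolist()) for x in(-1,1) for y in(1,-1) for z in((.0025,-.0025)[:1] if n!="top" else (.0025,-.0025))])
# guide jaw tops predicted
y=np.radians(6.3);G=lambda a,b,z:np.array([.3895+a*np.cos(y)-b*np.sin(y),-.238+a*np.sin(y)+b*np.cos(y),z])
for n,c,f in(("side5",d["side"],lambda p:(p-[270,150])*5+[400,0]),("top",d["top"],lambda p:(p-[260,190])*5)):
    print("slot top",n,[f(proj(0,G(x,0,.042),c)).round(0).tolist() for x in(-.031,.031)],"base",[f(proj(0,G(x,yy,.012),c)).round(0).tolist() for x,yy in((.05,.04),(.05,-.04),(-.05,-.04),(-.05,.04))])
E
```

```text
by [-0.008 -0.006  1.   ] bn [ 0.109 -0.994 -0.006]
wrist [(-1, 1, [134.0, 476.0]), (-1, -1, [161.0, 555.0]), (1, 1, [264.0, 476.0]), (1, -1, [237.0, 555.0])]
top [(-1, 1, [238.0, 303.0]), (-1, 1, [226.0, 304.0]), (-1, -1, [226.0, 302.0]), (-1, -1, [215.0, 303.0]), (1, 1, [223.0, 153.0]), (1, 1, [211.0, 154.0]), (1, -1, [212.0, 167.0]), (1, -1, [202.0, 168.0])]
side5 [(-1, 1, [676.0, -240.0]), (-1, -1, [657.0, -9.0]), (1, 1, [542.0, -212.0]), (1, -1, [532.0, 23.0])]
side2.5 [(-1, 1, [588.0, 255.0]), (-1, -1, [578.0, 371.0]), (1, 1, [521.0, 269.0]), (1, -1, [516.0, 387.0])]
slot top side5 [[661.0, 200.0], [545.0, 235.0]] base [[548.0, 346.0], [469.0, 248.0], [649.0, 194.0], [734.0, 286.0]]
slot top top [[209.0, 319.0], [196.0, 197.0]] base [[115.0, 171.0], [268.0, 156.0], [288.0, 348.0], [134.0, 364.0]]
```

```bash
python3 - <<'E'
from h import *
s,d=pickle.load(open("c1.pkl","rb"))
R=Ro.from_quat(np.roll(s["tcp_rot"],-1)).as_matrix();c0=s["eef_pos"]+R@[-.0148,0,-.04];bx=R[:,1];a=np.radians(30);by=R@[np.cos(a),0,-np.sin(a)]; bn=R@[-np.sin(a),0,-np.cos(a)]
im=d["top"]["pixels"]
for r in(224,228,232,236,240,244,248):
    row=im[r,296:316].astype(int); g=row[:,1]-np.maximum(row[:,0],row[:,2])
    x=(r-220.8)/(250.5-220.8); f=lambda y,z:proj(0,c0+bx*(.031-.062*x)+by*y+bn*z,d["top"])[0].round(1)
    print(r,"pred botSolder",f(-.055,-.0025),"topS",f(.055,-.0025),"topC",f(.055,.0025),[(296+i,v) for i,v in enumerate(g) if v>8])
# wrist: board top edge
im=d["wrist"]["pixels"];cam=wcam(s,d["wrist"])
for u in(240,280,320):
    print(u,[v for v in range(210,280) if int(im[v,u,1])-max(int(im[v,u,0]),int(im[v,u,2]))>15][:3])
for z in(-.0025,.0025): print(proj(0,c0+by*.055+bn*z,cam).round(1))
for v in(255,290):
    k=[u for u in range(170,400) if int(im[v,u,1])-max(int(im[v,u,0]),int(im[v,u,2]))>15]; print(v,k[0],k[-1])
E
```

```text
224 pred botSolder 300.6 topS 302.5 topC 304.9 [(303, np.int64(46)), (304, np.int64(56))]
228 pred botSolder 301.0 topS 302.9 topC 305.3 [(303, np.int64(45)), (304, np.int64(50)), (305, np.int64(32))]
232 pred botSolder 301.3 topS 303.3 topC 305.7 [(302, np.int64(11)), (303, np.int64(24)), (304, np.int64(41)), (305, np.int64(58)), (306, np.int64(29)), (307, np.int64(21)), (308, np.int64(12))]
236 pred botSolder 301.7 topS 303.7 topC 306.1 [(303, np.int64(21)), (304, np.int64(44)), (305, np.int64(53)), (306, np.int64(25))]
240 pred botSolder 302.1 topS 304.1 topC 306.5 [(303, np.int64(16)), (304, np.int64(38)), (305, np.int64(50)), (306, np.int64(11))]
244 pred botSolder 302.4 topS 304.5 topC 306.9 [(305, np.int64(39)), (306, np.int64(52)), (307, np.int64(31))]
248 pred botSolder 302.8 topS 304.9 topC 307.4 [(305, np.int64(53)), (306, np.int64(57)), (307, np.int64(18))]
240 [236, 237, 238]
280 [236, 237, 238]
320 [237, 238, 239]
[278.9 235.2]
[278.9 246.9]
255 194 364
290 208 350
```

The prediction fits to within about 1 mm. I'll shift the board over the slots and lower it to just above the guide.

```bash
python3 -m crank '[[[-0.0077,0.0023,-0.02,0,0,0,60],[0,0,-0.02,0,0,0,60],[0,0,-0.02,0,0,0,60],[0,0,-0.02,0,0,0,60],[0,0,-0.02,0,0,0,60],[0,0,0,0,0,0,60],[0,0,0,0,0,0,60]]]' >/dev/null; python3 st.py; python3 - <<'E'
from h import *
from workcell import bot
s=bot.read_state(); d={n:bot.camera(n) for n in("top","side")}
R=Ro.from_quat(np.roll(s["tcp_rot"],-1)).as_matrix(); print((s["eef_pos"]+R@[-.0148,0,-.04]).round(4))
f=lambda n,x,y,w,h,k:cv2.resize(d[n]["pixels"][y:y+h,x:x+w,::-1],None,fx=k,fy=k,interpolation=cv2.INTER_CUBIC)
o=np.zeros((480,800,3),np.uint8); o[:,:400]=f("top",275,205,50,60,8);o[:,400:]=f("side",285,165,50,60,8);cv2.imwrite("pics/c2.png",o)
E
```

```text
t 11.62 pos [ 0.3848 -0.1957  0.1048] y [0.994 0.109 0.009] z [-0.09   0.865 -0.493] q [-0.97  0.5   1.41  0.52  2.15 -1.01] F [-0.9 -0.7 -1.3] open 0.0594 grip 97.1
[ 0.3894 -0.2376  0.1117]
```

View pics/c2.png

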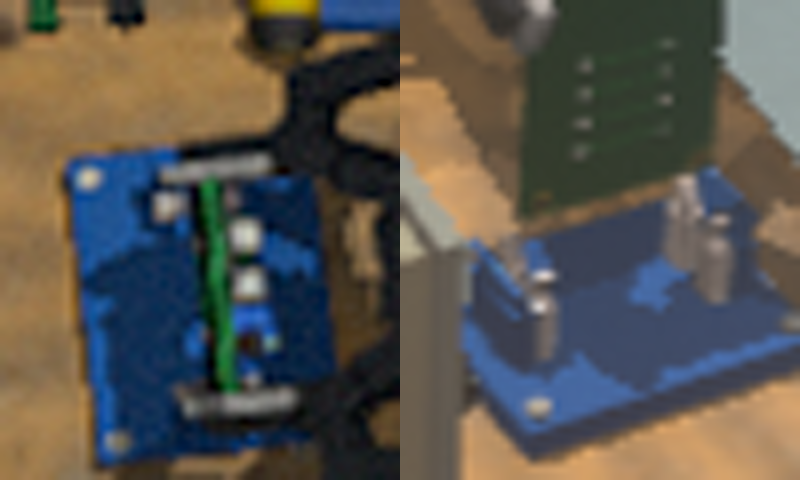

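The board's lower corners, (522,220) and (718,170) in the side crop, sit over the jaw pairs. I'll lower it in steps and watch the force.

```bash
python3 -m crank '[[[0.0006,0,-0.006,0,0,0,60],[0,0,-0.006,0,0,0,60],[0,0,-0.006,0,0,0,60],[0,0,0,0,0,0,60]]]' | grep -E "pos|force"; python3 -m crank '[[[0,0,-0.005,0,0,0,60],[0,0,-0.005,0,0,0,60],[0,0,0,0,0,0,60],[0,0,0,0,0,0,60]]]' | grep -E "pos|force"
```

```text
eef_pos: [0.385, -0.1952, 0.086]
wrist_force: [0.6, 0.7, -1.6]
grasp_force: 97.1
eef_pos: [0.3853, -0.1956, 0.0765]
wrist_force: [-0.3, -0.5, -1.9]
grasp_force: 97.1
```

```bash
python3 -m crank '[[[0,0,-0.004,0,0,0,60],[0,0,-0.004,0,0,0,60],[0,0,-0.004,0,0,0,60],[0,0,0,0,0,0,60]]]' | grep -E "pos|force"; python3 -m crank '[[[0,0,-0.002,0,0,0,60],[0,0,-0.0015,0,0,0,60],[0,0,0,0,0,0,60],[0,0,0,0,0,0,60]]]' | grep -E "pos|force"
```

```text
eef_pos: [0.3852, -0.1955, 0.064]
wrist_force: [0.3, -1.0, -1.3]
grasp_force: 97.1
eef_pos: [0.3853, -0.1955, 0.0611]
wrist_force: [0.4, -1.2, -0.9]
grasp_force: 97.1
```

```bash
python3 -m crank '[[[0,0,-0.001,0,0,0,60],[0,0,0,0,0,0,60]]]' | grep -E "pos|_force"; python3 -m crank '[[[0,0,-0.001,0,0,0,60],[0,0,0,0,0,0,60]]]' | grep -E "pos|_force";  python3 -m crank '[[[0,0,-0.001,0,0,0,60],[0,0,0,0,0,0,60]]]' | grep -E "pos|_force"; python3 - <<'E'
from h import *
from workcell import bot
d={n:bot.camera(n) for n in("top","side")}
f=lambda n,x,y,w,h,k:cv2.resize(d[n]["pixels"][y:y+h,x:x+w,::-1],None,fx=k,fy=k,interpolation=cv2.INTER_CUBIC)
o=np.zeros((480,800,3),np.uint8); o[:,:400]=f("top",275,205,50,60,8);o[:,400:]=f("side",285,165,50,60,8);cv2.imwrite("pics/c3.png",o)
E
```

```text
eef_pos: [0.3853, -0.1955, 0.0611]
wrist_force: [0.2, -2.1, 5.6]
grasp_force: 97.3
eef_pos: [0.3853, -0.1955, 0.061]
wrist_force: [0.9, -1.1, 8.7]
grasp_force: 97.5
eef_pos: [0.3852, -0.1954, 0.061]
wrist_force: [-0.5, -2.2, 11.3]
grasp_force: 97.6
```

View pics/c3.png

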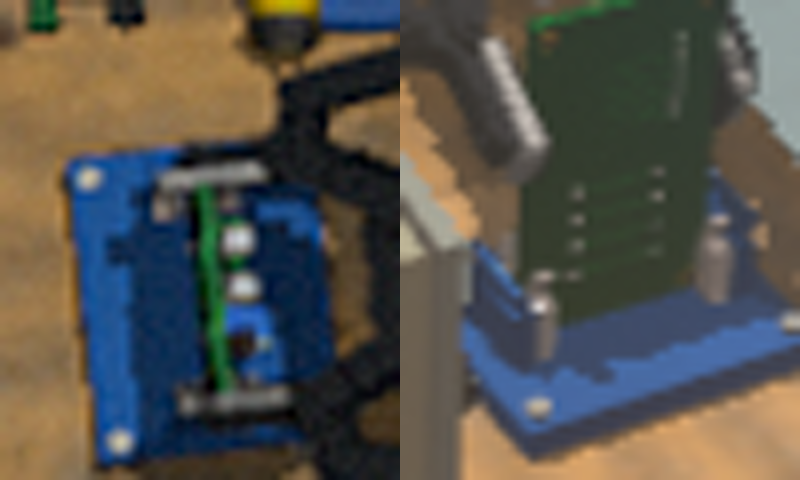

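Contact came at TCP z 0.061, where the seat predicts, and the picture shows the board's end down in both slots. I'll release and back off along the tool.

```bash
python3 -m crank '[[[0,0,0.0025,0,0,0,60],[0,0,0,0,0,0,60],[0,0,0,0,0,0,80],[0,0,0,0,0,0,90],[0,0,0,0,0,0,100],[0,0,0,0,0,0,100],[0,0,0,0,0,0,100],[0,0,0,0,0,0,100]]]' >/dev/null; python3 st.py
python3 -m crank '[[[0.0009,-0.0087,0.005,0,0,0,100],[0.0018,-0.0173,0.01,0,0,0,100],[0.0018,-0.0173,0.01,0,0,0,100],[0.0018,-0.0173,0.01,0,0,0,100],[0.0018,-0.0173,0.01,0,0,0,100],[0.0018,-0.0173,0.01,0,0,0,100],[0,0,0,0,0,0,100],[0,0,0,0,0,0,100]]]' >/dev/null; python3 st.py
cat > up.py <<'E'
from h import *
from workcell import bot
s=bot.read_state(); d={n:bot.camera(n) for n in("top","side")}; pickle.dump((s,d),open("up.pkl","wb"))
im=d["top"]["pixels"].astype(int); g=im[...,1]-np.maximum(im[...,0],im[...,2])
for r in range(224,258,4):
    k=np.arange(292,316); w=np.clip(g[r,292:316],0,None); w[w<10]=0
    if w.sum(): print(r,round((k*w).sum()/w.sum(),1),k[w>0].tolist())
    else: print(r,"none")
yy=np.radians(6.3)
for h in (.067,):
  for tilt in(-7,0,7):
    t=np.radians(tilt);G=lambda a,b,z:np.array([.3896+a*np.cos(yy)-b*np.sin(yy),-.2378+a*np.sin(yy)+b*np.cos(yy),z])
    print("pred top edge mid for lean",tilt,[proj(0,G(x,np.sin(t)*.11,.012+.11*np.cos(t)),C["top"]).round(1).tolist() for x in(.031,-.031)])
E
python3 up.py
```

```text
t 15.57 pos [ 0.3853 -0.1955  0.0605] y [0.994 0.109 0.009] z [-0.09   0.865 -0.493] q [-0.97  0.56  1.43  0.5   2.09 -1.05] F [ 0.3 -0.3  0.2] open 0.0855 grip 0.0
t 16.57 pos [ 0.3951 -0.2905  0.1152] y [0.994 0.109 0.008] z [-0.09   0.866 -0.493] q [-1.03  0.65  1.16  0.51  2.27 -1.01] F [ 0.3  0.4 -0.3] open 0.0851 grip 0.0
224 none
228 301.7 [301, 302, 303]
232 302.4 [301, 302, 303, 304, 305]
236 302.3 [301, 302, 303]
240 302.1 [300, 301, 302, 303, 304]
244 302.2 [301, 302, 303]
248 304.0 [303, 304, 305]
252 303.8 [303, 304, 305]
256 none
pred top edge mid for lean -7 [[305.7, 227.2], [308.4, 253.4]]
pred top edge mid for lean 0 [[300.1, 227.7], [302.7, 254.0]]
pred top edge mid for lean 7 [[294.4, 228.3], [297.1, 254.5]]
```

The board stands with only about 1.5° of lean. I'll go up, over, and round to the +y side with a tilt of -45°.

```bash
python3 -m crank '[[[0,-0.005,0.03,0,0,0,100],[0,-0.005,0.03,0,0,0,100],[0,0,0.03,0,0,0,100],[0,0,0.03,0,0,0,100],[0,0,0.03,0,0,0,100],[0,0,0.03,0,0,0,100],[0,0,0,0,0,0,100]]]' >/dev/null; python3 st.py
python3 -m crank '[[[0,0.006,0,-7.455,-0.816,0,100],[0,0.006,0,-7.455,-0.816,0,100],[0,0.006,0,-7.455,-0.816,0,100],[0,0.006,0,-7.455,-0.816,0,100],[0,0.006,0,-7.455,-0.816,0,100],[0,0.006,0,-7.455,-0.816,0,100],[0,0.006,0,-7.455,-0.816,0,100],[-0.001,0.006,0,-7.455,-0.816,0,100],[-0.001,0.006,0,-7.455,-0.816,0,100],[-0.001,0.006,0,-7.455,-0.816,0,100],[-0.001,0.006,0,-7.455,-0.816,0,100],[-0.001,0.006,0,-7.455,-0.816,0,100],[-0.001,0.006,0,-7.455,-0.816,0,100],[-0.002,0.01,0,-7.455,-0.816,0,100],[0,0,0,0,0,0,100],[0,0,0,0,0,0,100]]]' >/dev/null; python3 st.py
```

```text
t 17.55 pos [ 0.3953 -0.3005  0.2976] y [0.994 0.11  0.011] z [-0.09   0.863 -0.497] q [-1.03  0.55  0.94  0.7   2.54 -0.75] F [-0.8  0.1 -0.2] open 0.0853 grip 0.0
t 19.55 pos [ 0.3872 -0.2129  0.2951] y [ 0.993  0.118 -0.003] z [ 0.08  -0.696 -0.713] q [-0.06 -0.35  1.77 -0.76  1.56 -0.23] F [-0.6  0.7  0.6] open 0.0852 grip 0.0
```

```bash
python3 -m crank '[[[0,0.0015,-0.028,0,0,0,100],[0,0,-0.028,0,0,0,100],[0,0,-0.028,0,0,0,100],[0,0,-0.028,0,0,0,100],[0,0,-0.028,0,0,0,100],[0,0,-0.028,0,0,0,100],[0,0,-0.026,0,0,0,100],[0,0,0,0,0,0,100],[0,0,0,0,0,0,100]]]' >/dev/null; python3 st.py; python3 up.py | head -9
python3 - <<'E'
from workcell import bot
from h import *
s=bot.read_state();c=bot.camera("wrist");pickle.dump((s,c),open("w2.pkl","wb"));cam=wcam(s,c)
im=c["pixels"].astype(int); g=im[...,1]-np.maximum(im[...,0],im[...,2])
for r in range(120,330,20):
    k=[u for u in range(150,420) if g[r,u]>12]; print(r,(k[0],k[-1],len(k)) if k else None)
yy=np.radians(6.3);G=lambda a,b,z:np.array([.3896+a*np.cos(yy)-b*np.sin(yy),-.2378+a*np.sin(yy)+b*np.cos(yy),z])
for z in(.122,.1,.08,.06): print(z,[proj(0,G(x,.0025-.0015,z),cam).round(0).tolist() for x in(.031,-.031)])
R=Ro.from_quat(np.roll(s["tcp_rot"],-1)).as_matrix();print([proj(0,s["eef_pos"]+R@[x,y,-.05],cam).round(0).tolist() for x in(-.011,.011) for y in(-.043,.043)])
E
```

```text
t 20.68 pos [ 0.388  -0.2123  0.1032] y [0.993 0.115 0.   ] z [ 0.081 -0.697 -0.712] q [-0.06 -0.22  2.06 -0.81  1.26  0.08] F [-0.3 -0.1  1. ] open 0.0853 grip 0.0
224 none
228 301.7 [301, 302, 303]
232 302.4 [301, 302, 303, 304, 305]
236 302.6 [302, 303, 304]
240 302.1 [300, 301, 302, 303, 304]
244 302.3 [301, 302, 303]
248 303.6 [301, 303, 304, 305]
252 303.7 [303, 304, 305]
256 none
120 None
140 (417, 419, 3)
160 (239, 311, 73)
180 (235, 319, 85)
200 (234, 320, 77)
220 (232, 322, 91)
240 (231, 323, 91)
260 (229, 324, 92)
280 (228, 326, 78)
300 None
320 None
0.122 [[326.0, 289.0], [225.0, 289.0]]
0.1 [[324.0, 255.0], [228.0, 255.0]]
0.08 [[322.0, 227.0], [230.0, 226.0]]
0.06 [[320.0, 201.0], [232.0, 200.0]]
[[181.0, 316.0], [376.0, 316.0], [176.0, 272.0], [381.0, 272.0]]
```

The wrist view's numbers match: the board spans columns 228–326 and 226–326 was predicted. I'll advance and grip.

```bash
python3 -m crank '[[[0.001,-0.0104,-0.0109,0,0,0,100],[0.001,-0.0104,-0.0109,0,0,0,100],[0.001,-0.0104,-0.0109,0,0,0,100],[0.001,-0.0104,-0.0109,0,0,0,100],[0.001,-0.0104,-0.0109,0,0,0,100],[0.0007,-0.0102,-0.0111,0,0,0,100],[0,0,0,0,0,0,100],[0,0,0,0,0,0,100]]]' >/dev/null; python3 st.py; python3 -m crank '[[[0,0,0,0,0,0,60],[0,0,0,0,0,0,60],[0,0,0,0,0,0,60],[0,0,0,0,0,0,60],[0,0,0,0,0,0,60],[0,0,0,0,0,0,60]]]' 70 >/dev/null;python3 st.py
```

```text
t 21.82 pos [ 0.3935 -0.2734  0.0369] y [ 0.993  0.117 -0.001] z [ 0.082 -0.697 -0.712] q [-0.22 -0.1   2.12 -0.89  1.02  0.11] F [-0.  -0.3  0.3] open 0.0856 grip 0.0
t 22.57 pos [ 0.3936 -0.2734  0.0372] y [ 0.993  0.118 -0.001] z [ 0.082 -0.697 -0.712] q [-0.22 -0.1   2.12 -0.89  1.02  0.11] F [-1.6  3.7  5.9] open 0.0601 grip 73.6
```

Gripped at 74 N. I'll lift, save views of the empty frame, and carry the board over while turning it.

```bash
python3 -m crank '[[[0,0,0.006,0,0,0,60],[0,0,0.01,0,0,0,60],[0,0,0.015,0,0,0,60],[0,0,0.02,0,0,0,60],[0,0,0.025,0,0,0,60],[0,0,0.025,0,0,0,60],[0,0,0.03,0,0,0,60],[0,0,0.03,0,0,0,60],[0,0,0.03,0,0,0,60],[0,0,0,0,0,0,60]]]' 90 >/dev/null; python3 st.py
python3 -c "
from workcell import bot;import pickle
pickle.dump({n:bot.camera(n) for n in('top','side')},open('empty.pkl','wb'))"
python3 -m crank '[[[0,0.028,0,0,0,0,60],[0,0.028,0,6.83,0.81,0,60],[0,0.028,0,6.83,0.81,0,60],[0,0.028,0,6.83,0.81,0,60],[0,0.028,0,6.83,0.81,0,60],[0,0.028,0,6.83,0.81,0,60],[0,0.028,0,6.83,0.81,0,60],[0,0.028,0,6.83,0.81,0,60],[0,0.028,0,6.83,0.81,0,60],[0,0.028,0,6.83,0.81,0,60],[0,0.028,0,6.83,0.81,0,60],[0,0.028,0,6.83,0.81,0,60],[0,0.028,0,6.83,0.81,0,60],[0,0.028,0,6.06,0.72,0,60],[0,0,0,0,0,-0.8,60],[0,0,0,0,0,0,60],[0,0,0,0,0,0,60]]]' >/dev/null; python3 st.py
```

```text
t 23.82 pos [ 0.3941 -0.2738  0.231 ] y [0.993 0.117 0.005] z [ 0.086 -0.698 -0.711] q [-0.22 -0.32  1.88 -0.75  1.34 -0.25] F [ 0.8  0.3 -1. ] open 0.0597 grip 96.5
t 26.05 pos [0.3931 0.1181 0.2274] y [0.994 0.106 0.001] z [-0.073  0.691 -0.72 ] q [-0.43 -0.14  1.73  0.69  1.91 -0.42] F [-0.  -0.9 -1.4] open 0.0593 grip 97.1
```

```bash
python3 -m crank '[[[0.0315,0,0,0,0,0,60],[0.0315,0,0,0,0,0,60],[0.0315,0,0,0,0,0,60],[0.0315,0,0,0,0,0,60],[0.0315,0.0008,0,0,0,0,60],[0,0,-0.02,0,0,0,60],[0,0,-0.02,0,0,0,60],[0,0,-0.02,0,0,0,60],[0,0,0,0,0,0,60],[0,0,0,0,0,0,60]]]' >/dev/null; python3 st.py
python3 - <<'E'
from h import *
from workcell import bot
s=bot.read_state(); d={n:bot.camera(n) for n in("top","side","wrist")}; pickle.dump((s,d),open("c4.pkl","wb")); e=pickle.load(open("empty.pkl","rb"))
f=lambda D,n,x,y,w,h,k:cv2.resize(D[n]["pixels"][y:y+h,x:x+w,::-1],None,fx=k,fy=k,interpolation=cv2.INTER_CUBIC)
o=np.zeros((600,800,3),np.uint8)
o[:300,:400]=f(e,"top",135,145,80,60,5); o[:300,400:]=f(e,"side",245,280,100,75,4)
o[300:,400:]=f(d,"side",240,240,133,100,3)[:300,:400] if 0 else cv2.resize(d["side"]["pixels"][220:370,200:400,::-1],(400,300))
o[300:,:400]=cv2.resize(d["wrist"]["pixels"][:,:,::-1],(400,300)); cv2.imwrite("pics/c4.png",o)
E
```

```text
t 27.3 pos [0.5503 0.1194 0.1674] y [ 0.994  0.106 -0.   ] z [-0.074  0.692 -0.718] q [-0.31  0.24  1.46  0.7   1.76 -0.4 ] F [ 0.6  0.4 -1. ] open 0.0593 grip 97.2
```

View pics/c4.png

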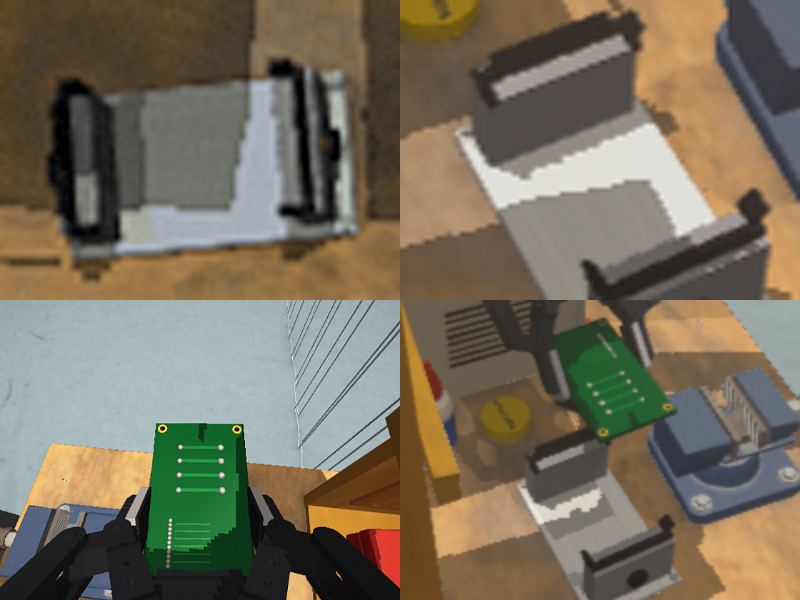

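The picture shows the board solder side up above the empty frame, clear of the vise. In the empty top view the base corners are at (72,258), (357,235) and (343,72). Next I'll measure the nest and the held board.

```bash
python3 - <<'E'
from h import *
q=lambda x,y,z:px("top",135+(x+.5)/5-.5,145+(y+.5)/5-.5,z)[:2]
BL,BR,TR=q(72,258,.008),q(357,235,.008),q(343,72,.008)
print("base centre",(BL+TR)/2,"len",np.linalg.norm(BR-BL),np.linalg.norm(TR-BR),"yaw",np.degrees(np.arctan2(*( (BL-BR)*[-1,1]))))
yy=np.radians(5.9)
G=lambda a,b,z,c=(.5535,.09):np.array([c[0]+a*np.cos(yy)-b*np.sin(yy),c[1]+a*np.sin(yy)+b*np.cos(yy),z])
f=lambda p:((p-[135,145]+.5)*5-.5).round(0).tolist()
print("ledge edges +y 47/57:",[f(proj("top",G(x,y,.055))) for x in(-.033,.033) for y in(.047,.057)],"-y",[f(proj("top",G(x,y,.055))) for x in(-.033,.033) for y in(-.047,-.057)])
e=pickle.load(open("empty.pkl","rb"));im=cv2.cvtColor(e["top"]["pixels"],cv2.COLOR_RGB2GRAY)
for r in(168,174,180,186): print(r,"L",im[r,143:162].tolist(),"R",im[r,186:206].tolist())
s,d=pickle.load(open("c4.pkl","rb"));R=Ro.from_quat(np.roll(s["tcp_rot"],-1)).as_matrix();c0=s["eef_pos"]+R@[.0035,0,-.0453]
for n in("top","side"):
    m=d[n]["pixels"].astype(int);m=((m[...,1]-np.maximum(m[...,0],m[...,2]))>12).astype(np.uint8)
    p=proj(n,c0).astype(int);k=np.zeros_like(m);k[p[1]-45:p[1]+45,p[0]-45:p[0]+45]=1
    print(n,"held",rect(cv2.morphologyEx(m*k,cv2.MORPH_CLOSE,np.ones((7,7))),C[n],c0[2]+.0025))
print("pred",c0)
cam=wcam(s,d["wrist"]);t=np.radians(5.9)
print("wrist holes pred",[(proj(0,c0+np.array([a*np.cos(t)-b*np.sin(t),a*np.sin(t)+b*np.cos(t),.0025]),cam)*400/560+[0,300]).round(0).tolist() for a,b in((-.027,.05),(.027,.05))],"far edge",[(proj(0,c0+np.array([a*np.cos(t)-b*np.sin(t),a*np.sin(t)+b*np.cos(t),.0025]),cam)*400/560+[0,300]).round(0).tolist() for a,b in((-.031,.055),(.031,.055))])
E
```

```text
base centre [0.5544218  0.08948805] len 0.14990872398430094 0.08705841052139683 yaw 5.301069111805058
ledge edges +y 47/57: [[97.0, 225.0], [77.0, 227.0], [89.0, 96.0], [69.0, 98.0]] -y [[283.0, 208.0], [302.0, 206.0], [273.0, 80.0], [293.0, 78.0]]
168 L [66, 53, 24, 7, 0, 0, 67, 73, 72, 74, 45, 27, 34, 25, 42, 79, 83, 84, 84] R [177, 173, 176, 158, 139, 127, 131, 87, 17, 0, 68, 129, 85, 28, 36, 157, 181, 177, 106, 75]
174 L [59, 74, 45, 3, 2, 0, 28, 64, 73, 77, 52, 24, 37, 28, 29, 76, 85, 81, 82] R [174, 172, 177, 177, 140, 119, 122, 134, 73, 1, 21, 105, 74, 46, 38, 15, 0, 94, 105, 86]
180 L [77, 49, 6, 23, 22, 7, 16, 94, 108, 109, 105, 60, 28, 25, 25, 55, 80, 86, 86] R [175, 172, 174, 174, 184, 145, 118, 125, 89, 32, 1, 65, 110, 72, 29, 30, 62, 164, 183, 112]
186 L [68, 68, 74, 46, 9, 6, 0, 88, 116, 123, 131, 80, 29, 35, 40, 51, 74, 78, 73] R [172, 174, 175, 181, 130, 50, 26, 32, 42, 23, 16, 1, 108, 81, 35, 25, 96, 167, 186, 128]
top held ((0.5523107051849365, 0.1039201021194458), (0.061027925461530685, 0.08169182389974594), 6.145140171051025)
side held ((0.5533493757247925, 0.09244932234287262), (0.06321796029806137, 0.11092129349708557), 6.4286274909973145)
pred [0.55337722 0.09055379 0.20237022]
wrist holes pred [[161.0, 429.0], [238.0, 429.0]] far edge [[155.0, 423.0], [244.0, 423.0]]
```

The held board fits the prediction to about 1 mm, and the nest is at (0.554, 0.090). I'll lower it with a small correction.

```bash
python3 -m crank '[[[0.0005,-0.0007,-0.02,0,0,0,60],[0,0,-0.025,0,0,0,60],[0,0,-0.025,0,0,0,60],[0,0,-0.02,0,0,0,60],[0,0,-0.015,0,0,0,60],[0,0,-0.015,0,0,0,60],[0,0,0,0,0,0,60],[0,0,0,0,0,0,60]]]' >/dev/null; python3 st.py;  python3 -m crank '[[[0,0,-0.005,0,0,0,60],[0,0,-0.005,0,0,0,60],[0,0,0,0,0,0,60]]]' | grep -E "pos|_force"; python3 -m crank '[[[0,0,-0.004,0,0,0,60],[0,0,-0.004,0,0,0,60],[0,0,0,0,0,0,60]]]' | grep -E "pos|_force"
```

```text
t 28.45 pos [0.5515 0.1186 0.0477] y [0.994 0.106 0.001] z [-0.073  0.692 -0.718] q [-0.31  0.36  1.57  0.69  1.58 -0.55] F [ 0.6 -0.1 -1. ] open 0.0593 grip 97.2
eef_pos: [0.5505, 0.1187, 0.0365]
wrist_force: [0.8, -0.0, -2.2]
grasp_force: 97.2
eef_pos: [0.5505, 0.1188, 0.0284]
wrist_force: [0.4, -0.2, -1.0]
grasp_force: 97.2
```

```bash
for i in 1 2; do :; done; python3 -m crank '[[[0,0,-0.002,0,0,0,60],[0,0,-0.002,0,0,0,60],[0,0,0,0,0,0,60]]]' | grep -E "pos|_force"; python3 -m crank '[[[0,0,-0.0015,0,0,0,60],[0,0,0,0,0,0,60],[0,0,0,0,0,0,60]]]' | grep -E "pos|_force|torque"; python3 -m crank '[[[0,0,-0.001,0,0,0,60],[0,0,0,0,0,0,60]]]' | grep -E "pos|_force"; python3 st.py
```

```text
eef_pos: [0.551, 0.1186, 0.025]
wrist_force: [0.1, -0.5, -0.6]
grasp_force: 97.2
eef_pos: [0.551, 0.1187, 0.0243]
wrist_force: [-2.7, -1.0, 4.6]
grasp_force: 98.2
eef_pos: [0.551, 0.1188, 0.0242]
wrist_force: [-3.7, -1.3, 9.4]
grasp_force: 98.6
t 30.2 pos [0.551  0.1188 0.0242] y [0.994 0.107 0.001] z [-0.074  0.693 -0.717] q [-0.32  0.38  1.59  0.69  1.55 -0.57] F [-3.7 -1.3  9.4] open 0.0589 grip 98.6
```

```bash
python3 - <<'E'
from h import *
from workcell import bot
s=bot.read_state();d={n:bot.camera(n) for n in("side","wrist")}
R=Ro.from_quat(np.roll(s["tcp_rot"],-1)).as_matrix();c0=s["eef_pos"]+R@[.0035,0,-.0453];print("pred",c0.round(4))
def m(im,p,h):
    im=im.astype(int);a=((im[...,1]-np.maximum(im[...,0],im[...,2]))>10).astype(np.uint8);k=np.zeros_like(a);k[max(p[1]-h,0):p[1]+h,max(p[0]-h,0):p[0]+h]=1
    return cv2.morphologyEx(a*k,cv2.MORPH_CLOSE,np.ones((7,7)))
print("side",rect(m(d["side"]["pixels"],proj("side",c0).astype(int),50),C["side"],.0615))
print("orig side",rect(m(C["side"]["pixels"],proj("side",c0).astype(int),50),C["side"],.060))
cam=wcam(s,d["wrist"]);im=d["wrist"]["pixels"].astype(int);g=im[...,1]-np.maximum(im[...,0],im[...,2])
for r in(180,200,230,260): k=[u for u in range(150,420) if g[r,u]>12]; print(r,(k[0],k[-1]) if k else None)
k=[v for v in range(100,300) if g[v,278]>12];print("far row",k[:2]);t=np.radians(6.1)
print("pred far",proj(0,c0+np.array([-.055*np.sin(t),.055*np.cos(t),.0025]),cam))
E
```

```text
pred [0.5541 0.0899 0.0591]
side ((0.5537949204444885, 0.09143014252185822), (0.06318818777799606, 0.11175345629453659), 6.101141452789307)
orig side ((0.5520691275596619, 0.09017013013362885), (0.06313518434762955, 0.11237360537052155), 5.884091854095459)
180 (218, 340)
200 (216, 342)
230 (213, 344)
260 (210, 347)
far row [173, 174]
pred far [278.94396729 172.53036046]
```

```bash
python3 -m crank '[[[0,0,0.001,0,0,0,60],[-0.001,-0.0008,0,0,0,0,60],[0,0,-0.001,0,0,0,60],[0,0,0,0,0,0,60]]]' | grep -E "pos|_force"; python3 -m crank '[[[0,0,-0.001,0,0,0,60],[0,0,0,0,0,0,60]]]' | grep -E "pos|_force"; python3 -m crank '[[[0,0,-0.001,0,0,0,60],[0,0,0,0,0,0,60]]]' | grep -E "pos|_force|tor"; python3 st.py
```

```text
eef_pos: [0.5508, 0.1184, 0.0242]
wrist_force: [0.1, 0.7, 9.0]
grasp_force: 98.4
eef_pos: [0.5508, 0.1185, 0.0241]
wrist_force: [-2.4, -0.4, 11.8]
grasp_force: 98.8
eef_pos: [0.5509, 0.1185, 0.0241]
wrist_force: [-4.1, -1.4, 15.2]
grasp_force: 99.2
t 31.3 pos [0.5509 0.1185 0.0241] y [0.994 0.107 0.003] z [-0.072  0.695 -0.716] q [-0.32  0.38  1.59  0.69  1.55 -0.58] F [-4.1 -1.4 15.2] open 0.0596 grip 99.2
```

It sits firmly on the ledges. I'll release, back off and check.

```bash
python3 -m crank '[[[0,0,0.003,0,0,0,60],[0,0,0,0,0,0,60],[0,0,0,0,0,0,75],[0,0,0,0,0,0,85],[0,0,0,0,0,0,100],[0,0,0,0,0,0,100],[0,0,0,0,0,0,100],[0,0,0,0,0,0,100]]]' >/dev/null; python3 st.py
python3 -m crank '[[[0.0007,-0.007,0.0072,0,0,0,100],[0.0007,-0.007,0.0072,0,0,0,100],[0.0014,-0.0139,0.0143,0,0,0,100],[0.0014,-0.0139,0.0143,0,0,0,100],[0.0014,-0.0139,0.0143,0,0,0,100],[0,-0.01,0.03,0,0,0,100],[0,-0.01,0.03,0,0,0,100],[-0.02,0,0.03,0,0,0,100],[-0.03,0,0.03,0,0,0,100],[-0.04,0,0,0,0,0,100],[-0.04,0,0,0,0,0,100],[-0.04,0,0,0,0,0,100],[0,0,0,0,0,0,100],[0,0,0,0,0,0,100]]]' >/dev/null; python3 st.py
python3 - <<'E'
from h import *
from workcell import bot
d={n:bot.camera(n) for n in("side","top")}
for n,p in(("side",(300,315)),("top",(175,177))):
    im=d[n]["pixels"].astype(int);a=((im[...,1]-np.maximum(im[...,0],im[...,2]))>10).astype(np.uint8);k=np.zeros_like(a);k[p[1]-50:p[1]+50,p[0]-50:p[0]+50]=1
    a=cv2.morphologyEx(a*k,cv2.MORPH_CLOSE,np.ones((7,7)))
    print(n,rect(a,C[n],.060))
    im=C[n]["pixels"].astype(int);a=((im[...,1]-np.maximum(im[...,0],im[...,2]))>10).astype(np.uint8)*k
    print("orig",rect(cv2.morphologyEx(a,cv2.MORPH_CLOSE,np.ones((7,7))),C[n],.060))
# other things: change against first top picture
D=cv2.absdiff(d["top"]["pixels"],C["top"]["pixels"]).max(2)>60
for nm,(x0,x1,y0,y1) in dict(meter=(370,430,200,268),cutter=(315,360,180,210),tin=(220,245,150,176),batt=(225,243,182,198),driver=(304,318,145,215)).items(): print(nm,D[y0:y1,x0:x1].mean().round(3))
E
```

```text
t 32.3 pos [0.5499 0.1178 0.0234] y [ 0.994  0.106 -0.001] z [-0.074  0.692 -0.718] q [-0.32  0.38  1.59  0.69  1.55 -0.58] F [-0.3  0.3  0.5] open 0.0852 grip 0.0
t 34.05 pos [0.3862 0.0416 0.2014] y [0.994 0.105 0.001] z [-0.072  0.691 -0.719] q [-0.59 -0.07  1.73  0.62  1.96 -0.59] F [ 0.4 -0.5  0.1] open 0.0851 grip 0.0
side ((0.5525755882263184, 0.0885581225156784), (0.06332922726869583, 0.11162212491035461), 6.244480133056641)
orig ((0.5520691275596619, 0.09017013013362885), (0.06313518434762955, 0.11237360537052155), 5.884091854095459)
top ((0.5546384453773499, 0.08771441876888275), (0.06351032853126526, 0.11217575520277023), 6.41664981842041)
orig ((0.5539703369140625, 0.08927668631076813), (0.06325852870941162, 0.1123189777135849), 5.734511375427246)
meter 0.0
cutter 0.0
tin 0.0
batt 0.0
driver 0.036
```

```bash
python3 -c "
from workcell import bot
print(bot.sign_off())"
```

```text
the job is handed in; nothing more can be done
None
```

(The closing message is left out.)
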